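# Build a level kiln tier with the matching post

## Robot

A 7-joint arm with a two-finger parallel gripper is mounted at the origin on the work surface. World frame = base frame: x ahead of the robot, y to its left, z up, the work surface at z = 0. Lengths are in m, angles in degrees, forces in N, time in s.
With the tool pointing down it reaches from about 0.4 to 0.85 m from the base axis. Payload 10.4 kg.
Tool frame: the origin (TCP) lies where the fingers leave the gripper's body, on its centre line; the fingertips stand 73 mm ahead of it and the grasp point (between the pads) lies 54 mm ahead of it; z points along the fingers, x is the direction in which the jaws open and shut, and the axes are right-handed (so a half turn about z gives the same grasp; the last joint's range is limited). The gripper opens to 85 mm and grips with 20 to 120 N. Pads are 22 mm wide; open, the fingers measure 114 mm over their backs; the gripper's body (76 mm by 85 mm) begins 54 mm behind the grasp point. The pads swing forward as they close: fully open they stand 13 mm farther back than shut.
Start: joints at [62.819, 19.034, -3.707, 83.658, 1.238, 77.344, -5.071], TCP at [0.273, -0.562, 0.304] pointing down, gripper open.
Joint ranges: [-148.97, 148.97], [-28.65, 121.19], [-84.17, 76.75], [9.2, 138.47], [-72.65, 252.65], [3.7, 117.97], [-149.18, 149.18]. Speed limits (degrees/s): [127.2, 127.2, 159.86, 159.86, 180, 180, 180].

## Interface

Orientations are given as [roll, pitch, yaw] about the fixed x, y, z axes, in that order (R = Rz(yaw) Ry(pitch) Rx(roll)).
In Python, from workcell import r gives the robot as it stands.
- The arm moves only by the tool move_arm, never from a script. Its argument "series" is a list of rows, each a list of 3 entries, a list of its own where there are three numbers: the shift along the world's x, y, z in cm, then the turn, a rotation vector about the world's x, y, z in degrees, then the finger opening in cm, from 0 to 8.54. In form: [[[dx, dy, dz], [ax, ay, az], jaw], ...]. A call has 1 to 20 rows; each row is the pose to reach, as a shift and turn from the pose commanded when the call began; what a row does not reach only later rows make up. A row lasts 1/10 s, in which the tool goes at most 50 mm and 8.59 degrees, less where a joint would pass 70% of its speed; a pose out of reach is approached as far as the arm can. A call with a gripper value outside its range is refused whole. The fingers move at their own pace and stop on an object; "grip_force" is the grip in N (left out, the last holds). Time passes only in rows, so rows that repeat a pose let the fingers close. It gives the time, the measured TCP pose, the force and the opening at its end, in the units of the state.
- r.observe(): the state, without advancing time (a new reading comes with each control period).
- r.read_camera(name): name is "side" or "top"; returns a dict with "pixels" (400x640x3 uint8, blue, green, red), "mtx" (3x3 intrinsics, pixels), "k1" (the pictures are not rectified: a ray, as slopes to the right and down, at radius r is drawn at 1 + k1 r^2 times it, then the intrinsics apply), "position" and "orientation" of the camera in the world. Camera axes: x right, y up, looking along -z (the intrinsics and any distortion apply to the point x, -y, -z); pixel columns grow to the right and rows downward; lengths in m; the calibration is good to about 2 mm. A picture is of the moment at which its call begins. There is no depth.
- r.close_job(): hands the job in, once; it reports no verdict.
Trained networks look in a picture, given as the dict that the camera call returned (one of the last four; its "shot" number tells which), for a name from the list of things; names that differ only in an ending like _2 or _b are one class to them, and where a whole thing is asked for, a point or a joint stands for the part that bears it (a point fixed in the world has none). Each returns a list of dicts, best first, with "score" (0 to 1); they miss things now and then, are a little off and sometimes report something else, mostly with a low value. They report only what shows in the picture. A call takes as long as a camera call. They do not tell look-alikes from the thing itself.
- r.cut_out(picture, target): "region" (400x640 bool, what is visible of it) and "location" ([column, row] in pixels, amid what is visible of it).
The state is a dict: "clock": time; "joint_pos": joint angles; "joint_velocities": joint speeds; "joint_efforts": joint torques, N m; "tool_pos": TCP position; "tcp_rot": TCP orientation; "wrist_force": force on the tool from outside, world axes, zero at the start; "moment": the same for the moment, N m; "finger_gap": opening from 0.0 (shut) to 1.0 (fully open).
Only numpy, scipy, OpenCV 4.12 (cv2) and the standard library are available. Lean on these libraries where they do the work, as an engineer would, in place of code of your own. Each camera call takes 0.05 s, during which the arm holds its last target. There are 200 camera calls.

## Task

One clay post already stands at the near end of the kiln shelf: among the four posts lying on the table, find the one of exactly the same height and stand it upright on the pale square mark at the shelf's far end. Then lay the flat batt lengthwise across the tops of the two posts as a level bridge over the little pot, centred over the shelf and in line with it. Set everything down gently, for the clay is brittle, and leave the standing posts, the other lying posts, the pot, cup, bowl and jar where they are.

Things in the scene. Friction and masses are not known exactly. Their poses are not given: they have to be found in the camera images.
- kiln_shelf: flat fired-clay shelf fixed on the table, 240 (x) x 150 (y) x 15 mm. Origin: centre of its underside; x along its length, away from the robot. A standing post is at its near end, a pot at its middle, a pale square mark at its far end
- mark (a point): centre of the pale 46 mm square mark on the shelf's top face, 75 mm from the shelf's centre towards its far end: where the new post goes
- near_spot (a point): point on the shelf's top face, 75 mm from the centre towards its near end: the standing post starts here
- mid (a point): centre of the shelf's top face, midway between mark and near_spot
- spare_shelf: flat fired-clay shelf fixed on the table at the right, 120 x 120 x 15 mm, with the other standing post parked on it. Origin: centre of its underside
- standing_low: an upright square kiln post of cream fired clay, 34 x 34 mm and 90 mm tall, loose. Origin: centre of its foot; z up along its length. It stands either on kiln_shelf (then it is the post to match) or, parked, on spare_shelf
- standing_tall: an upright square kiln post of cream fired clay, 34 x 34 mm and 105 mm tall, loose. Origin: centre of its foot; z up along its length. It stands either on kiln_shelf (then it is the post to match) or, parked, on spare_shelf
- post_a: a loose square kiln post of cream fired clay, 34 x 34 mm in section, lying on the table at the start. post_a, post_b, post_c and post_d are 75, 90, 105 and 120 mm long, but not in that order: which is which has to be seen, measured or felt in place. Origin: its very centre, midway along it; x along its length (either end may go up), y and z square to its sides
- post_b: a loose square kiln post of cream fired clay, 34 x 34 mm in section, lying on the table at the start. post_a, post_b, post_c and post_d are 75, 90, 105 and 120 mm long, but not in that order: which is which has to be seen, measured or felt in place. Origin: its very centre, midway along it; x along its length (either end may go up), y and z square to its sides
- post_c: a loose square kiln post of cream fired clay, 34 x 34 mm in section, lying on the table at the start. post_a, post_b, post_c and post_d are 75, 90, 105 and 120 mm long, but not in that order: which is which has to be seen, measured or felt in place. Origin: its very centre, midway along it; x along its length (either end may go up), y and z square to its sides
- post_d: a loose square kiln post of cream fired clay, 34 x 34 mm in section, lying on the table at the start. post_a, post_b, post_c and post_d are 75, 90, 105 and 120 mm long, but not in that order: which is which has to be seen, measured or felt in place. Origin: its very centre, midway along it; x along its length (either end may go up), y and z square to its sides
- batt: loose flat batt (bridge) of fired clay, 200 (x) x 48 (y) x 18 mm, about 0.35 kg, lying flat on the table right of the shelf. Origin: centre of its underside; x along its length, z up
- pot: small round closed bisque pot, 45 mm tall, 56 mm across, loose, standing on the middle of the shelf. Origin: centre of its foot
- cup: bisque cup, 72 mm across, 75 mm tall, loose, near the robot. Origin: centre of its foot
- bowl: bisque bowl, 116 mm across, 50 mm tall, loose, at the back. Origin: centre of its foot
- glaze_jar: jar of glaze with white lid, 68 mm across, 90 mm tall, loose, at the back right. Origin: centre of its foot
There are look-alikes about, which are no part of the job. Leave any green look-alike of the standing_low alone. What is shaped like the standing_tall but green is not meant.

How it is judged (in metres and radians):
At the end, for the whole second after the job is handed in: Matching post upright (0.05 rad), within 12 mm of the mark; standing post upright within 20 mm of its spot; batt at rest on both (height 4 mm), centre within 15 mm of shelf's centre, level within 0.035 rad, in line within 0.12 rad; other lying posts within 50 mm of their starts (((horizontal distance between standing_low and near_spot below 0.02 m and angle between standing_low's own z axis and vertical below 0.05 rad and horizontal distance between post_d and mark below 0.012 m and height (world z) of post_d between 0.056 and 0.064 m and (angle between post_d's own x axis and vertical below 0.05 rad or angle between post_d's own x axis and vertical above 3.0916 rad) and height (world z) of batt between 0.101 and 0.109 m and distance of each of post_b, post_a, post_c from where it was at the start of the episode below 0.05 m) or (horizontal distance between standing_tall and near_spot below 0.02 m and angle between standing_tall's own z axis and vertical below 0.05 rad and horizontal distance between post_a and mark below 0.012 m and height (world z) of post_a between 0.0635 and 0.0715 m and (angle between post_a's own x axis and vertical below 0.05 rad or angle between post_a's own x axis and vertical above 3.0916 rad) and height (world z) of batt between 0.116 and 0.124 m and distance of each of post_b, post_d, post_c from where it was at the start of the episode below 0.05 m)) and horizontal distance between batt and mid below 0.015 m and angle between batt's own z axis and vertical below 0.035 rad and angle between the x axis of batt and the x axis of kiln_shelf, either way round below 0.12 rad and linear speed of batt below 0.01 m/s); the robot touches nothing.
It fails at once if the kiln shelf is knocked, or loaded with more than 60 N (contact force between kiln_shelf and anything else above 60 N).
It fails at once if the pot, cup, bowl or glaze jar is shifted by more than 25 mm (distance of any of pot, cup, bowl, glaze_jar from where it was at the start of the episode above 0.025 m).
It fails at once if the post parked on the spare shelf, or the one already standing on the kiln shelf, is shifted by more than 25 mm (distance of any of standing_low, standing_tall from where it was at the start of the episode above 0.025 m).
It also fails if it takes over 61 s, if anything falls off the work surface, if the arm or the gripper's body presses on something with over 40 N, if the wrist force passes 120 N, or if a joint passes its speed limit or range.

## Working session

There is one attempt and no reset: what is moved stays moved. The work goes in short steps, Python scripts to look and compute and a tool call to move; the robot and the scene stay as the last step left them, time stands still between calls to the robot, and variables do not carry over. Pictures are saved under pics/ and viewed, about 8 in all and at most 12, crops included, and the job is handed in when it is done.

Besides the shell and the picture viewer there is one more tool, called after ">>>" as name(argument=value, ...) on one line, values as JSON. move_arm: Moves the arm, as the interface text tells. Its arguments: {"type":"object","properties":{"series":{"type":"array"},"grip_force":{"type":"number"}},"required":["series"]}

```bash
ls; mkdir -p pics
cat > h.py <<'E'
from workcell import r
import numpy as np, cv2
from scipy.spatial.transform import Rotation as R
def cam(n,f=None):
    p=r.read_camera(n)
    if f: cv2.imwrite('pics/'+f,p['pixels'])
    return p
def rot(p):
    o=np.array(p['orientation'],float)
    return o if o.shape==(3,3) else R.from_euler('xyz',o,degrees=True).as_matrix()
def w(p,uv,z):
    uv=np.atleast_2d(np.array(uv,float)); K=np.array(p['mtx'])
    d=np.c_[(uv[:,0]-K[0,2])/K[0,0],(uv[:,1]-K[1,2])/K[1,1]]; u=d.copy()
    for _ in range(20): u=d/(1+p['k1']*(u**2).sum(1,keepdims=True))
    ray=np.c_[u[:,0],-u[:,1],-np.ones(len(u))]@rot(p).T
    c=np.array(p['position']); s=(z-c[2])/ray[:,2]
    return c+s[:,None]*ray
def px(p,X):
    X=np.atleast_2d(np.array(X,float)); K=np.array(p['mtx'])
    q=(X-np.array(p['position']))@rot(p); s=np.c_[q[:,0],-q[:,1]]/-q[:,2:3]
    s=s*(1+p['k1']*(s**2).sum(1,keepdims=True))
    return s*[K[0,0],K[1,1]]+[K[0,2],K[1,2]]
E
python3 - <<'E'
from h import *
print(r.observe())
for n in('top','side'):
    p=cam(n,n+'0.png'); print(n,p['position'],p['orientation'],p['mtx'],p['k1'])
    for t in ('post_a','standing_low','batt','kiln_shelf','pot'):
        for d in r.cut_out(p,t):
            if d['score']>.3: print(t,round(d['score'],2),np.round(d['location']),cv2.minAreaRect(np.argwhere(d['region'])[:,::-1].astype(np.float32)))
E
```

```text
pics
{'clock': 0.0, 'joint_pos': array([62.8197367 , 19.0732847 , -3.70624135, 83.70639939,  1.2365567 ,
       77.34462493, -5.07060011]), 'joint_velocities': array([ 0.12037516, -0.06405386,  0.00802352, -0.03961439, -0.03795916,
        0.04076531, -0.00354052]), 'joint_efforts': array([ 1.05252755e-04, -6.25452161e+01,  4.88950917e-02, -3.91602838e+01,
        1.61572709e-02,  9.83221427e-03, -2.39776728e-05]), 'tool_pos': array([ 0.27273084, -0.56204247,  0.30309826]), 'tcp_rot': array([ 1.79996774e+02,  8.44474194e-02, -6.41143104e+01]), 'wrist_force': array([ 0.15886609, -0.243527  , -0.34052962]), 'moment': array([0.02240588, 0.01284   , 0.03567425]), 'finger_gap': 1.0022511303503556}
top [ 0.26196659 -0.11272765  1.562077  ] [ 1.21760683e+01 -8.77660289e-03 -9.16052582e+01] [[416.94931145   0.         317.65924687]
 [  0.         416.94931145 203.46260718]
 [  0.           0.           1.        ]] -0.04493573776659193
post_a 0.79 [237. 196.] ((237.82997131347656, 195.8099822998047), (24.74873924255371, 11.030866622924805), 81.8698959350586)
post_a 0.76 [190. 250.] ((187.509
[... 1572 characters left out ...]
ding_low 0.81 [347. 231.] ((349.0899963378906, 230.3699951171875), (13.01076602935791, 28.708538055419922), 8.130102157592773)
standing_low 0.67 [389. 249.] ((388.1500549316406, 248.05001831054688), (13.597792625427246, 29.725406646728516), 18.434947967529297)
batt 0.64 [347. 170.] ((349.1175231933594, 171.69422912597656), (61.783966064453125, 13.956536293029785), 8.29714584350586)
kiln_shelf 0.77 [315. 240.] ((321.0445251464844, 236.8468475341797), (88.17964172363281, 47.17570877075195), 11.458751678466797)
kiln_shelf 0.58 [266. 290.] ((265.0622863769531, 289.66790771484375), (37.71772003173828, 17.63027000427246), 10.61965560913086)
pot 0.52 [323. 228.] ((322.5, 229.0), (18.0, 17.0), 90.0)
```

Run:
```python
import cv2
t=cv2.imread('pics/top0.png');s=cv2.imread('pics/side0.png')
cv2.imwrite('pics/t1.png',cv2.resize(t[130:310,150:410],(780,540),interpolation=cv2.INTER_CUBIC))
cv2.imwrite('pics/s1.png',cv2.resize(s[140:400,200:520],None,fx=2.3,fy=2.3,interpolation=cv2.INTER_CUBIC))
```

```text
(no output)
```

View pics/t1.png

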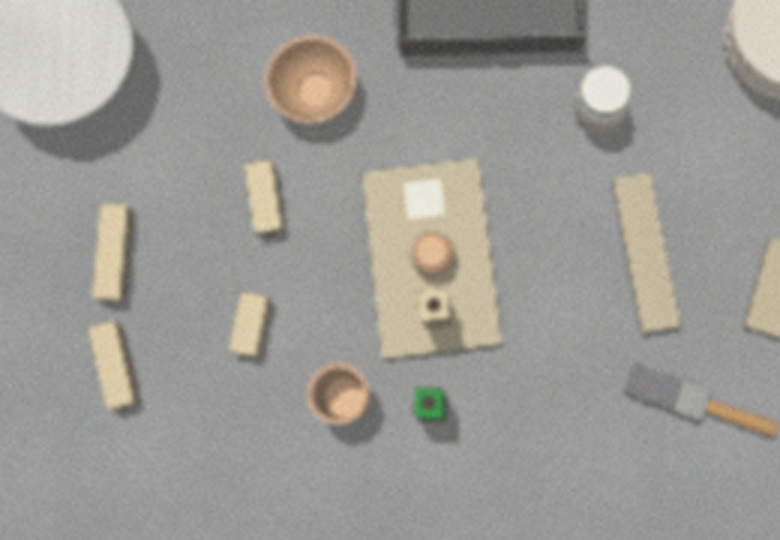

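View pics/s1.png

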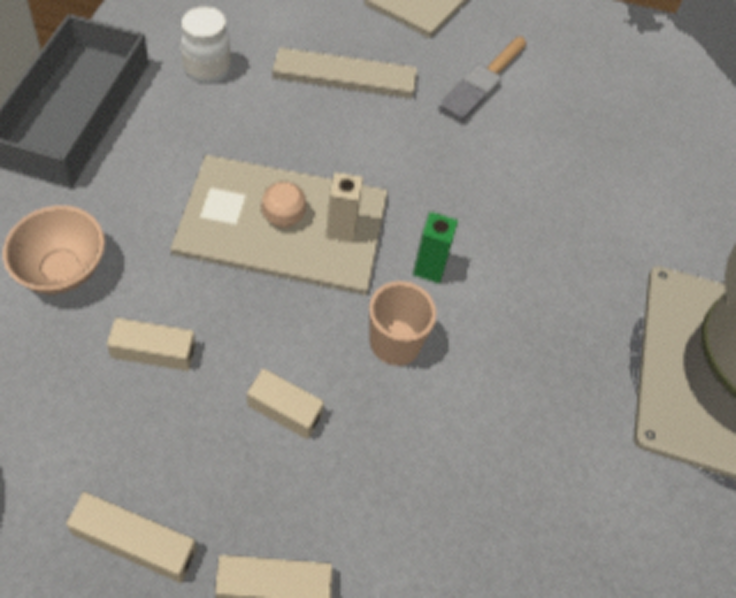

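Top view, full-image pixels: lying posts are at (187,214) longest, (187,252) second, (238,196) third and (233,238) shortest. The shelf is at (294,216) with the mark at (291,196). The cream post stands at (295,231). The green look-alike at (293,265) is outside the shelf, so I leave it. The batt is at (364,214). Next I measure the height of the shelf post and fit the boxes.

```bash
cat > fit.py <<'E'
from h import *
from scipy.optimize import minimize
def corners(x,y,yaw,L,W,z0,H):
    c=np.array([[a*L/2,b*W/2] for a in(-1,1) for b in(-1,1)]); t=np.radians(yaw)
    c=c@np.array([[np.cos(t),np.sin(t)],[-np.sin(t),np.cos(t)]])+[x,y]
    return np.vstack([np.c_[c,np.full(4,z)] for z in(z0,z0+H)])
S=4
def iou(p,m,X):
    h=cv2.convexHull(((px(p,X)+.5)*S*16-8).astype(np.int32).reshape(-1,1,2))
    a=np.zeros((400*S,640*S),np.uint8); cv2.fillConvexPoly(a,h,1,shift=4)
    return (a&m).sum()/(a|m).sum()
def up(m): return (cv2.resize(m.astype(np.float32),None,fx=S,fy=S,interpolation=cv2.INTER_LINEAR)>.5).astype(np.uint8)
def clean(reg):
    n,l,s,_=cv2.connectedComponentsWithStats(reg.astype(np.uint8)); return l==1+np.argmax(s[1:,4])
def fit(views,x,y,yaw,dims,z0,free_h=False):
    vs=[(p,up(m)) for p,m in views]; L,W,H=dims
    def f(q):
        return -sum(iou(p,m,corners(q[0]/100,q[1]/100,q[2]*5,L,W,z0,q[3]/100 if free_h else H)) for p,m in vs)
    q0=np.array([x*100,y*100,yaw/5]+([H*100] if free_h else []))
    sim=np.vstack([q0]+[q0+np.eye(len(q0))[i]*1.0 for i in range(len(q0))])
    s=minimize(f,q0,method='Nelder-Mead',options=dict(initial_simplex=sim,xatol=.005,fatol=1e-4,maxiter=120))
    return np.round(s.x*[1,1,5,1][:len(q0)],2),round(-s.fun/len(vs),3)
E
python3 - <<'E'
from fit import *
T=cam('top');D=cam('side')
tc=np.array([[363,172],[476,158],[501,346],[382,357]])/3+[150,130]-.33
sc=np.array([[205,157],[386,190],[368,283],[175,250]])/2.3+[200,140]-.3
for p,c in((T,tc),(D,sc)):
    X=w(p,c,.015); print('shelf',np.round(X[:,:2],3).tolist(),X.mean(0).round(4), [round(float(np.linalg.norm(X[i]-X[i-1])),3) for i in range(4)])
def near(p,t,uv):
    ds=[d for d in r.cut_out(p,t) if np.hypot(*(np.array(d['location'])-uv))<15]
    return clean(ds[0]['region']) if ds else None
for t,L,a,b in (('post_a',.12,(187,214),(256,372)),('post_a',.105,(187,252),(318,390)),('post_a',.09,(237,196),(265,290)),('post_a',.075,(233,238),(324,314)),('batt',.2,(364,214),(349,171))):
    dims=(L,.034,.034) if L<.2 else (.2,.048,.018)
    x,y,_=w(T,a,dims[2])[0]; ma,mb=near(T,t,a),near(D,t,b)
    for nm,v in(('T',[(T,ma)]),('TS',[(T,ma),(D,mb)])):
        if any(m is None for _,m in v): print('missing',nm);continue
        yaw0=7 if L==.2 else (-8 if a[0]==187 and a[1]==214 else 8) if a!=(233,238) else -12
        print(t,L,nm,fit(v,x,y,yaw0,dims,0))
# shelf post, side only, fit heights
m=near(D,'standing_low',(347,231)); x,y,_=w(T,(294.7,231.3),.11)[0]
print('top-loc',x,y)
for H in (.09,.105): print('post H',H,fit([(D,m)],x,y,6,(.034,.034,H),.015), w(T,(294.7,231.3),.015+H)[0])
print('free',fit([(D,m)],x,y,6,(.034,.034,.1),.015,True))
E
```

```text
shelf [[0.665, 0.056], [0.68, -0.089], [0.438, -0.114], [0.428, 0.033]] [ 0.5527 -0.0285  0.015 ] [0.238, 0.145, 0.243, 0.148]
shelf [[0.679, -0.084], [0.444, -0.112], [0.43, 0.026], [0.659, 0.06]] [ 0.5532 -0.0275  0.015 ] [0.146, 0.237, 0.139, 0.232]
post_a 0.12 T (array([56.8 , 37.11, -2.61]), np.float64(0.953))
missing TS
post_a 0.105 T (array([42.57, 36.48, 13.43]), np.float64(0.899))
post_a 0.105 TS (array([42.68, 36.62, 14.32]), np.float64(0.926))
post_a 0.09 T (array([63.21, 18.06,  8.26]), np.float64(0.93))
post_a 0.09 TS (array([63.38, 18.15,  8.93]), np.float64(0.919))
post_a 0.075 T (array([ 47.03,  19.76, -10.3 ]), np.float64(0.903))
post_a 0.075 TS (array([ 47.11,  19.73, -11.41]), np.float64(0.863))
batt 0.2 T (array([ 55.12, -29.97,   8.63]), np.float64(0.95))
batt 0.2 TS (array([ 55.22, -29.87,   8.48]), np.float64(0.92))
top-loc 0.4773968090566296 -0.03829282207106016
post H 0.09 (array([48.09, -3.53, 11.06]), np.float64(0.871)) [ 0.47813861 -0.03803652  0.105     ]
post H 0.105 (array([48.09, -3.43, 12.05]), np.float64(0.777)) [ 0.47591321 -0.03880543  0.12      ]
free (array([48.14, -3.7 , 13.17,  8.34]), np.float64(0.911))
```

Run:
```python
from fit import *
T=cam('top');D=cam('side')
def hull(m):
    a=np.zeros(m.shape,np.uint8); cv2.fillConvexPoly(a,cv2.convexHull(np.argwhere(clean(m))[:,::-1].astype(np.int32)),1); return a
for p,n in((T,'T'),(D,'D')):
    d=r.cut_out(p,'kiln_shelf')[0]; print(n,'shelf',fit([(p,hull(d['region']))],.553,-.028,7,(.24,.15,.015),0))
    im=p['pixels'].astype(int); wm=(im.min(2)>185).astype(np.uint8)
    nn,l,s,c=cv2.connectedComponentsWithStats(wm)
    X=[(np.round(c[i],1).tolist(),s[i,4],w(p,c[i],.015)[0].round(4)) for i in range(1,nn) if s[i,4]>40]
    print([x for x in X if abs(x[2][0]-.63)<.05 and abs(x[2][1]+.02)<.05])
im=D['pixels']; out=[]
def panel(X,c,H,h=70):
    f=5.4; u,v=int(c[0]),int(c[1]); b=cv2.resize(im[v-h//2:v+h//2,u-35:u+35],None,fx=f,fy=f,interpolation=cv2.INTER_CUBIC)
    for H_,col in H:
        q=((px(D,X(H_))-[u-35,v-h//2]+.5)*f).astype(int)
        for i,j in((0,1),(0,2),(1,3),(2,3),(4,5),(4,6),(5,7),(6,7),(0,4),(1,5),(2,6),(3,7)): cv2.line(b,tuple(q[i].tolist()),tuple(q[j].tolist()),col,1)
    return b
a=panel(lambda H:corners(.4795,-.037,7,.034,.034,.015,H),(347,231),((.09,(0,0,255)),(.105,(255,0,0))))
c=panel(lambda L:corners(.6335,.181,8.5,L,.034,0,.034),(265,290),((.09,(0,0,255)),(.105,(255,0,0))))
cv2.imwrite('pics/c2.png',np.hstack([a,c]))
```

```text
T shelf (array([55.31, -2.81,  5.56]), np.float64(0.97))
[([290.9, 195.9], np.int32(153), array([ 0.6279, -0.0212,  0.015 ]))]
D shelf (array([55.44, -2.53,  5.63]), np.float64(0.978))
[([296.4, 229.2], np.int32(206), array([ 0.6297, -0.0197,  0.015 ]))]
```

View pics/c2.png

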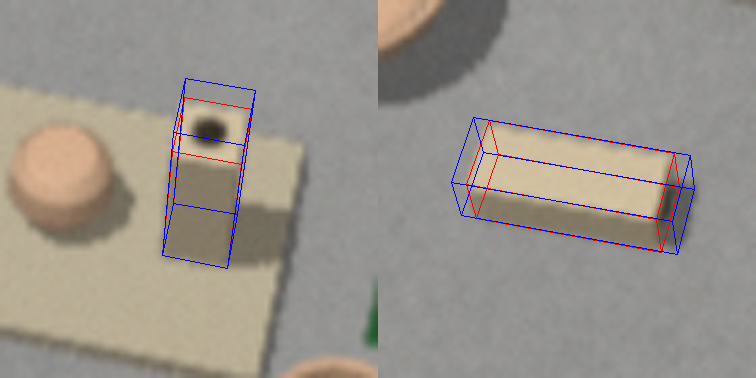

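The standing post's height matches 90 mm (red box), not 105. The match is the lying post at top pixel (238,196), side pixel (265,290), whose fitted length is also 90. I plan to grip it near its near end with a 30° tilted tool, then swing it upright with the tool coming in from the left.

```bash
cat > plan.py <<'E'
from h import *
def target(G,az,delta,back=.054,jawsign=1):
    """grasp point G; tool heading az, dip delta below horizontal(deg); jaw horizontal. returns TCP pos, R"""
    a,d=np.radians(az),np.radians(delta)
    z=np.array([np.cos(d)*np.cos(a),np.cos(d)*np.sin(a),-np.sin(d)])
    x=jawsign*np.array([np.sin(a),-np.cos(a),0]); y=np.cross(z,x)
    return np.array(G)-back*z,R.from_matrix(np.c_[x,y,z])
def delta(pos,Rt,pos0=None,R0=None):
    s=r.observe(); pos0=s['tool_pos'] if pos0 is None else np.array(pos0)
    R0=R.from_euler('xyz',s['tcp_rot'],degrees=True) if R0 is None else R0
    return np.round((pos-pos0)*100,2),np.round((Rt*R0.inv()).as_rotvec(degrees=True),1)
E
python3 - <<'E'
from plan import *
for s in(1,-1):
    P,Q=target((.6187,.1788,.027),8.5,60,jawsign=s); print(s,P.round(4),delta(P,Q),Q.as_euler('xyz',degrees=True).round(1))
E
```

```text
1 [0.592  0.1748 0.0738] (array([ 31.91,  73.71, -23.02]), array([  8.9, -28.8, -17. ])) [-150.     0.   -81.5]
-1 [0.592  0.1748 0.0738] (array([ 31.91,  73.71, -23.02]), array([-40.8, -12.6, 157.5])) [150.   -0.   98.5]
```

>>> move_arm(series=[[[5,12,0],[1,-4,-2],8.5],[[10,23,0],[2,-8,-5],8.5],[[15,35,-1],[4,-12,-8],8.5],[[20,46,-3],[5,-18,-11],8.5],[[25,58,-5],[7,-24,-14],8.5],[[30,70,-8],[8.9,-28.8,-17],8.5],[[30,72,-10],[8.9,-28.8,-17],8.5],[[30,72,-12],[8.9,-28.8,-17],8.5],[[30,73,-14],[8.9,-28.8,-17],8.5],[[30,73,-15],[8.9,-28.8,-17],8.5],[[30,73,-15],[8.9,-28.8,-17],8.5],[[30,73,-15],[8.9,-28.8,-17],8.5],[[30,73,-15],[8.9,-28.8,-17],8.5],[[30,73,-15],[8.9,-28.8,-17],8.5],[[30,73,-15],[8.9,-28.8,-17],8.5],[[30,73,-15],[8.9,-28.8,-17],8.5],[[30,73,-15],[8.9,-28.8,-17],8.5],[[30,73,-15],[8.9,-28.8,-17],8.5],[[30,73,-15],[8.9,-28.8,-17],8.5],[[30,73,-15],[8.9,-28.8,-17],8.5]], grip_force=40)

```text
clock: 3.45
tool_pos: [0.5724, 0.1697, 0.1534]
tcp_rot: [-150.0, 0.0, -81.3]
wrist_force: [-0.8, 0.1, 0.4]
finger_gap: 0.999
```

Run:
```python
from plan import *
s=r.observe(); print(s['joint_pos'].round(1),s['tool_pos'],s['tcp_rot'],s['clock'])
P,Q=target((.6187,.1788,.027),8.5,60); print(delta(P,Q))
```

```text
[  18.8   16.5  -47.1  116.7   43.8   28.8 -140. ] [0.57236454 0.16966511 0.15344957] [-1.50032304e+02  2.24746490e-02 -8.13220331e+01] 3.45
(array([ 1.96,  0.51, -7.97]), array([-0. , -0. , -0.2]))
```

>>> move_arm(series=[[[1.9,0.5,-2],[0,0,0],8.5],[[1.9,0.5,-4.5],[0,0,0],8.5],[[1.9,0.5,-6.5],[0,0,0],8.5],[[1.9,0.5,-7.5],[0,0,0],8.5],[[1.9,0.5,-8],[0,0,0],8.5],[[1.9,0.5,-8],[0,0,0],8.5],[[1.9,0.5,-8],[0,0,0],8.5],[[1.9,0.5,-8],[0,0,0],8.5]])

```text
clock: 4.25
tool_pos: [0.5924, 0.1719, 0.0747]
tcp_rot: [-149.9, 0.0, -81.6]
wrist_force: [0.6, 0.3, 0.4]
finger_gap: 0.999
```

Run:
```python
from h import *
p=cam('side'); T=cam('top')
a=cv2.resize(p['pixels'][200:340,190:360],(480,395),interpolation=3); b=cv2.resize(T['pixels'][140:260,180:275],(313,395),interpolation=3)
cv2.imwrite('pics/g.png',np.hstack([a,b])); s=r.observe(); print(s['tool_pos'],s['wrist_force'],s['joint_pos'].round(1))
```

```text
[0.59229102 0.17208231 0.07453504] [ 0.41943692  0.48781776 -0.35069323] [  -7.4   21.9  -18.2  117.3   49.7   18.2 -148.8]
```

View pics/g.png

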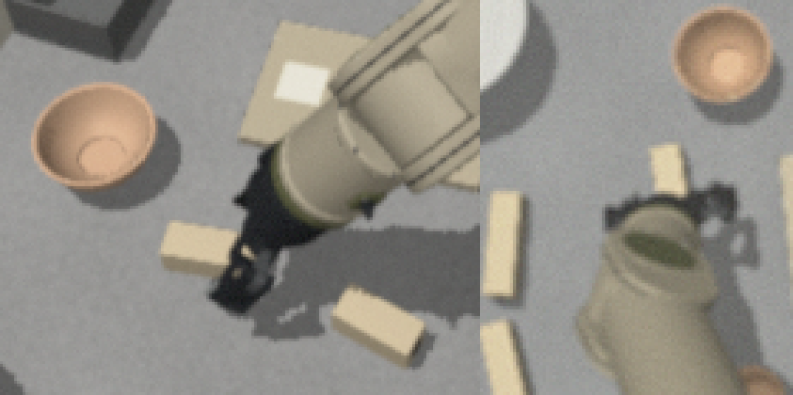

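The fingers straddle the near half of the 90 mm post. I close now.

>>> move_arm(series=[[[0,0.2,0],[0,0,0],6],[[0,0.2,0],[0,0,0],4.5],[[0,0.2,0],[0,0,0],3.8],[[0,0.2,0],[0,0,0],3],[[0,0.2,0],[0,0,0],2.5],[[0,0.2,0],[0,0,0],2.5],[[0,0.2,0],[0,0,0],2.5],[[0,0.2,0],[0,0,0],2.5],[[0,0.2,0],[0,0,0],2.5],[[0,0.2,0],[0,0,0],2.5]], grip_force=60)

```text
clock: 5.35
tool_pos: [0.592, 0.1749, 0.0741]
tcp_rot: [-149.9, -0.0, -81.5]
wrist_force: [-2.6, -0.2, 5.0]
finger_gap: 0.385
```

>>> move_arm(series=[[[0,0.2,2],[0,0,0],2.5],[[0,0.1,5],[0,0,0],2.5],[[0,0,9],[0,0,0],2.5],[[0,0,13],[0,0,0],2.5],[[0,0,16],[0,0,0],2.5],[[0,0,18],[0,0,0],2.5],[[0,0,18],[0,0,0],2.5],[[0,0,18],[0,0,0],2.5]])

```text
clock: 6.15
tool_pos: [0.5914, 0.1741, 0.2526]
tcp_rot: [-150.1, -0.0, -81.6]
wrist_force: [-0.5, -0.5, -2.4]
finger_gap: 0.388
```

Run:
```python
from plan import *
s=r.observe(); print(s['joint_pos'].round(1),s['tool_pos'],s['tcp_rot'],s['clock'])
# final heading: tool dips 30, came from u az 188.5 -> tilt then yaw
R0=R.from_euler('xyz',s['tcp_rot'],degrees=True)
for az in (-90,-60):
  for j in(1,-1):
    P,Q=target((.60,.08,.22),az,30,jawsign=j); print(az,j,delta(P,Q))
# check: post axis world after
u=R0.inv().apply([-np.cos(np.radians(8.5)),-np.sin(np.radians(8.5)),0])
for j in(1,-1): print(target((0,0,0),-60,30,jawsign=j)[1].apply(u).round(2))
```

```text
[   6.7    7.7  -32.6  109.5   20.6   36.6 -119.8] [0.59142423 0.17407591 0.25262547] [-1.50064476e+02 -4.08761033e-02 -8.15641223e+01] 6.15
-90 1 (array([ 0.86, -4.73, -0.56]), array([-22.2, -25.8, -95.9]))
-90 -1 (array([ 0.86, -4.73, -0.56]), array([-73.,  63.,  63.]))
-60 1 (array([-1.48, -5.36, -0.56]), array([-13.8, -28.7, -66.8]))
-60 -1 (array([-1.48, -5.36, -0.56]), array([-92.3,  44.6,  84.9]))
[-0.43  0.75 -0.5 ]
[ 0. -0.  1.]
```

>>> move_arm(series=[[[0,0,0],[-5,2.5,4.5],2.5],[[0,-0.3,0],[-10,5,9],2.5],[[0,-0.6,0],[-15,7.5,14],2.5],[[0,-1,0],[-20,10,19],2.5],[[0,-1.3,0],[-26,12.5,24],2.5],[[0,-1.6,0],[-32,15.5,29],2.5],[[0,-2,0],[-38,18.4,35],2.5],[[0,-2.3,0],[-44,21.3,40.5],2.5],[[0,-2.6,0],[-50,24.2,46],2.5],[[-0.5,-3,0],[-56,27,51.5],2.5],[[-0.6,-3.5,0],[-62,30,57],2.5],[[-0.7,-4,0],[-68,33,62.5],2.5],[[-0.8,-4.4,0],[-74,36,68],2.5],[[-1,-4.7,0],[-80,38.7,73.5],2.5],[[-1.3,-5,0],[-86,41.6,79],2.5],[[-1.5,-5.4,0],[-92.3,44.6,84.9],2.5],[[-1.5,-5.4,0],[-92.3,44.6,84.9],2.5],[[-1.5,-5.4,0],[-92.3,44.6,84.9],2.5],[[-1.5,-5.4,0],[-92.3,44.6,84.9],2.5],[[-1.5,-5.4,0],[-92.3,44.6,84.9],2.5]])

```text
clock: 8.15
tool_pos: [0.5773, 0.1207, 0.254]
tcp_rot: [120.2, -0.1, 29.9]
wrist_force: [-0.3, -0.1, -1.8]
finger_gap: 0.384
```

Run:
```python
from plan import *
s=r.observe(); print(s['joint_pos'].round(1),s['tool_pos'],s['tcp_rot'],s['clock'])
R0=R.from_euler('xyz',s['tcp_rot'],degrees=True); print(R0.as_matrix().round(2))
for az in(-60,-90):
    P,Q=target((.628,-.0205,.12),az,30,jawsign=-1); print(P,delta(P,Q))
```

```text
[-11.8  25.2 -33.5 102.9  69.7  89.7 -39.2] [0.57725049 0.12065247 0.25402868] [ 1.20182436e+02 -6.83700572e-02  2.98996660e+01] 8.15
[[ 0.87  0.25  0.43]
 [ 0.5  -0.44 -0.75]
 [ 0.    0.86 -0.5 ]]
[0.60461731 0.02       0.147     ] (array([  2.74, -10.07, -10.7 ]), array([-0.2, -0. ,  0.1]))
[0.628      0.02626537 0.147     ] (array([  5.07,  -9.44, -10.7 ]), array([ -0.2,   0. , -29.9]))
```

```bash
cat >> plan.py <<'E'
Rg=R.from_euler('xyz',[-149.9,0,-81.5],degrees=True)
c=Rg.inv().apply(np.array([.6335,.181,.017])-[.592,.1749,.0741]); c[0]=0
axt=Rg.inv().apply([-np.cos(np.radians(8.5)),-np.sin(np.radians(8.5)),0])
E
python3 - <<'E'
from plan import *
s=r.observe();R0=R.from_euler('xyz',s['tcp_rot'],degrees=True)
print('c tool',c,'post now',s['tool_pos']+R0.apply(c),'axis',R0.apply(axt))
P,Q=target((0,0,0),-84.3,30,jawsign=-1)
P=np.array([.628,-.0205,.061+.035])-Q.apply(c); print(P,delta(P,Q))
E
```

```text
c tool [ 0.         -0.0076532   0.07043641] post now [0.60572721 0.07122987 0.2120008 ] axis [-3.17245893e-04 -1.84211159e-03  9.99998253e-01]
[0.62232158 0.03639043 0.13784607] (array([  4.51,  -8.43, -11.62]), array([ -0.2,   0. , -24.2]))
```

>>> move_arm(series=[[[1,-1,0],[0,0,-4],2.5],[[2,-3,0],[0,0,-9],2.5],[[3,-5,-1],[0,0,-14],2.5],[[4,-6.5,-3],[0,0,-19],2.5],[[4.5,-7.8,-5],[-0.2,0,-24.2],2.5],[[4.5,-8.4,-7.5],[-0.2,0,-24.2],2.5],[[4.5,-8.4,-9.5],[-0.2,0,-24.2],2.5],[[4.5,-8.4,-11],[-0.2,0,-24.2],2.5],[[4.5,-8.4,-11.6],[-0.2,0,-24.2],2.5],[[4.5,-8.4,-11.6],[-0.2,0,-24.2],2.5],[[4.5,-8.4,-11.6],[-0.2,0,-24.2],2.5],[[4.5,-8.4,-11.6],[-0.2,0,-24.2],2.5],[[4.5,-8.4,-11.6],[-0.2,0,-24.2],2.5]])

```text
clock: 9.45
tool_pos: [0.6221, 0.0369, 0.1388]
tcp_rot: [119.9, 0.0, 5.8]
wrist_force: [0.3, -0.9, -2.5]
finger_gap: 0.387
```

```bash
cat > over.py <<'E'
from plan import *
def overlay(C,A,ex,L,name,W=.034,z=None):
    """boxes: centre C, axis A (len L), side dir ex"""
    A=np.array(A)/np.linalg.norm(A); ex=ex-A*np.dot(ex,A); ex/=np.linalg.norm(ex); ey=np.cross(A,ex)
    X=[np.array(C)+a*L/2*A+b*W/2*ex+k*W/2*ey for a in(-1,1) for b in(-1,1) for k in(-1,1)]
    out=[]
    for n in('side','top'):
        p=cam(n); q=px(p,X); u,v=np.clip(px(p,C)[0].astype(int),[40,40],[600,360]); f=4.9
        b=cv2.resize(p['pixels'][v-40:v+40,u-40:u+40],None,fx=f,fy=f,interpolation=3); q=((q-[u-40,v-40]+.5)*f).astype(int)
        for i,j in((0,1),(0,2),(1,3),(2,3),(4,5),(4,6),(5,7),(6,7),(0,4),(1,5),(2,6),(3,7)): cv2.line(b,tuple(q[i].tolist()),tuple(q[j].tolist()),(0,0,255),1)
        out.append(b)
    cv2.imwrite('pics/'+name,np.hstack(out))
E
python3 - <<'E'
from over import *
s=r.observe();R0=R.from_euler('xyz',s['tcp_rot'],degrees=True); C=s['tool_pos']+R0.apply(c); A=R0.apply(axt)
print(s['tool_pos'],s['tcp_rot'],C,A,s['joint_pos'].round(1)); overlay(C,A,R0.apply([1,0,0]),.09,'o1.png')
E
```

```text
[0.62214855 0.03691946 0.13884369] [1.19947095e+02 3.40878568e-02 5.80834399e+00] [ 0.62791371 -0.02000106  0.09705043] [3.21814100e-04 2.71519838e-03 9.99996262e-01] [ -9.7  43.1 -25.2  90.4  65.9  95.5 -51. ]
```

View pics/o1.png

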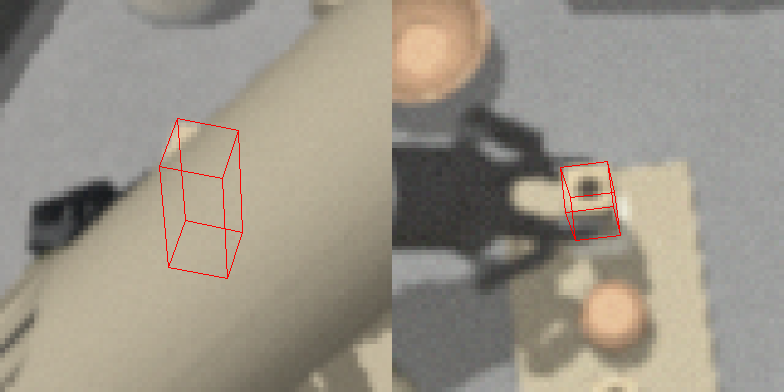

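The top view (right) shows the post's end face inside the predicted box at (588,185), over the mark. I lower it slowly.

>>> move_arm(series=[[[0,0,-1],[0,0,0],2.5],[[0,0,-2],[0,0,0],2.5],[[0,0,-2.6],[0,0,0],2.5],[[0,0,-3],[0,0,0],2.5],[[0,0,-3.2],[0,0,0],2.5],[[0,0,-3.3],[0,0,0],2.5],[[0,0,-3.4],[0,0,0],2.5],[[0,0,-3.4],[0,0,0],2.5],[[0,0,-3.4],[0,0,0],2.5]])

```text
clock: 10.45
tool_pos: [0.6219, 0.0368, 0.1042]
tcp_rot: [119.9, 0.1, 5.8]
wrist_force: [0.3, -0.0, -2.1]
finger_gap: 0.383
```

>>> move_arm(series=[[[0,0,-0.05],[0,0,0],2.5],[[0,0,-0.1],[0,0,0],2.5],[[0,0,-0.15],[0,0,0],2.5],[[0,0,-0.15],[0,0,0],2.5]])

```text
clock: 10.85
tool_pos: [0.6219, 0.0367, 0.1026]
tcp_rot: [119.9, 0.1, 5.8]
wrist_force: [-1.1, 0.6, -0.5]
finger_gap: 0.386
```

>>> move_arm(series=[[[0,0,-0.05],[0,0,0],2.5],[[0,0,-0.05],[0,0,0],2.5]])

```text
clock: 11.05
tool_pos: [0.6219, 0.0367, 0.1026]
tcp_rot: [119.9, 0.1, 5.8]
wrist_force: [-2.9, 2.2, 4.4]
finger_gap: 0.387
```

>>> move_arm(series=[[[0,0,-0.05],[0,0,0],2.5],[[0,0,-0.05],[0,0,0],2.5]])

```text
clock: 11.25
tool_pos: [0.6219, 0.0367, 0.1025]
tcp_rot: [119.9, 0.1, 5.8]
wrist_force: [-4.4, 1.9, 7.9]
finger_gap: 0.385
```

>>> move_arm(series=[[[0,0,0],[0,0,0],3.3],[[0,0,0],[0,0,0],3.6],[[0,0,0],[0,0,0],4],[[0,0,0],[0,0,0],4.5],[[0,0,0],[0,0,0],5],[[0,0,0],[0,0,0],5.2],[[0,0,0],[0,0,0],5.2],[[0,0,0],[0,0,0],5.2]])

```text
clock: 12.05
tool_pos: [0.6219, 0.0367, 0.1014]
tcp_rot: [119.9, 0.1, 5.8]
wrist_force: [0.1, 0.2, 0.1]
finger_gap: 0.609
```

>>> move_arm(series=[[[-0.1,0.9,0.5],[0,0,0],5.2],[[-0.2,2,1.2],[0,0,0],5.2],[[-0.4,3.5,2],[0,0,0],5.2],[[-0.6,5.5,3.2],[0,0,0],5.2],[[-0.8,8,4.6],[0,0,0],5.2],[[-1.1,11,6.4],[0,0,0],5.2],[[-1.4,14,9],[0,0,0],5.2],[[-1.8,18,13],[0,0,0],5.2],[[-2,20,17],[0,0,0],5.2],[[-2,20,20],[0,0,0],5.2],[[-2,20,20],[0,0,0],5.2],[[-2,20,20],[0,0,0],5.2]])

```text
clock: 13.25
tool_pos: [0.6013, 0.2382, 0.3026]
tcp_rot: [120.0, 0.0, 5.9]
wrist_force: [0.0, -0.4, -0.6]
finger_gap: 0.609
```

Run:
```python
from over import *
print(r.observe()['joint_pos'].round(1))
overlay((.628,-.0205,.06),[0,0,1],np.array([1,.1,0]),.09,'o2.png')
s=r.observe(); 
# batt grasp: tool down over batt
for j in(1,-1):
    P,Q=target((.552,-.2995,.10),8.5+0,89.99,jawsign=j); print(P,delta(P,Q),Q.as_euler('xyz',degrees=True))
```

```text
[-27.1  41.7 -25.7  69.7  59.4 116.6 -42.8]
[ 0.55199068 -0.29950139  0.154     ] (array([ -4.95, -53.65, -14.67]), array([ 51.9, -40.5, -78.6])) [-179.99    0.    -81.5 ]
[ 0.55199068 -0.29950139  0.154     ] (array([ -4.95, -53.65, -14.67]), array([41. , 52.4, 83.1])) [179.99   0.    98.5 ]
```

View pics/o2.png

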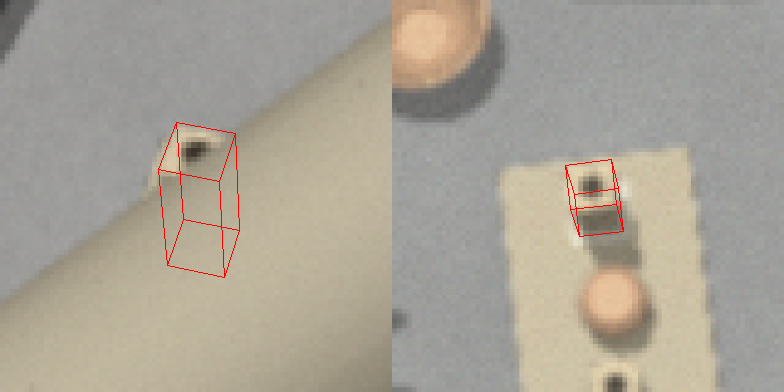

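The post stands on the mark by itself (top hole at (592,188) in the right panel). It may sit a few mm towards the robot, so I'll check again once the arm is clear. Now the batt.

>>> move_arm(series=[[[0,-2,2],[3,-3,-5],7],[[0,-5,3],[8,-6,-11],7],[[0,-8,3],[12,-9,-17],8.5],[[-1,-12,3],[16,-12,-23],8.5],[[-1,-16,3],[20,-15,-30],8.5],[[-2,-20,3],[24,-18.6,-36],8.5],[[-2,-24,3],[28,-22,-42],8.5],[[-3,-28,2],[32,-25,-48],8.5],[[-3,-33,1],[36,-28,-54],8.5],[[-4,-38,0],[40,-31,-61],8.5],[[-4,-43,-1],[45,-35,-68],8.5],[[-5,-48,-3],[49,-38,-74],8.5],[[-5,-52,-6],[51.9,-40.5,-78.6],8.5],[[-5,-53.7,-9],[51.9,-40.5,-78.6],8.5],[[-5,-53.7,-12],[51.9,-40.5,-78.6],8.5],[[-5,-53.7,-14],[51.9,-40.5,-78.6],8.5],[[-5,-53.7,-15],[51.9,-40.5,-78.6],8.5],[[-5,-53.7,-15],[51.9,-40.5,-78.6],8.5],[[-5,-53.7,-15],[51.9,-40.5,-78.6],8.5]])

```text
clock: 15.25
tool_pos: [0.5522, -0.3002, 0.1521]
tcp_rot: [-179.9, -0.0, -81.5]
wrist_force: [-0.1, -0.1, 0.9]
finger_gap: 0.992
```

Run:
```python
from fit import *
from plan import *
s=r.observe();print(s['tool_pos'],s['tcp_rot'],s['joint_pos'].round(1))
T=cam('top');D=cam('side')
def near(p,t,uv,d0=15):
    ds=[d for d in r.cut_out(p,t) if np.hypot(*(np.array(d['location'])-uv))<d0]
    return clean(ds[0]['region']) if ds else None
# dark holes of the two shelf posts, both cams, at z=.105
for p,n in((T,'T'),(D,'D')):
    for X in((.628,-.0205,.105),(.479,-.035,.105)):
        u,v=px(p,X)[0].round().astype(int); g=cv2.cvtColor(p['pixels'],cv2.COLOR_BGR2GRAY)[v-6:v+7,u-6:u+7].astype(float)
        k=np.clip(100-g,0,None); yy,xx=np.mgrid[v-6:v+7,u-6:u+7]
        if k.sum()>0: c0=[(k*xx).sum()/k.sum(),(k*yy).sum()/k.sum()]; print(n,X,np.round(c0,1),w(p,c0,.105)[0].round(4))
m=near(D,'batt',(349,171)); mt=near(T,'batt',(364,214))
for nm,p,mm in(('D',D,m),('T',T,mt)):
    if mm is not None: print('batt',nm,mm.sum(),fit([(p,mm)],.552,-.2995,8.5,(.2,.048,.018),0))
v=np.hstack([cv2.resize(D['pixels'][130:270,270:410],(390,390),interpolation=3),cv2.resize(T['pixels'][170:270,275:375],(390,390),interpolation=3)])
cv2.imwrite('pics/b1.png',v)
```

```text
[ 0.55220779 -0.30018571  0.15208943] [-1.79931353e+02 -9.60332950e-03 -8.15193484e+01] [ 32.9  26.8 -10.9  92.3   5.6  61.4 -61.1]
T (0.628, -0.0205, 0.105) [289.4 190.5] [ 0.627  -0.0215  0.105 ]
T (0.479, -0.035, 0.105) [294.1 231.2] [ 0.4786 -0.0359  0.105 ]
D (0.628, -0.0205, 0.105) [295.9 209.7] [ 0.6276 -0.0195  0.105 ]
D (0.479, -0.035, 0.105) [350.4 220.1] [ 0.4803 -0.0351  0.105 ]
batt D 831 (array([ 55.45, -29.64,   7.48]), np.float64(0.914))
```

View pics/b1.png

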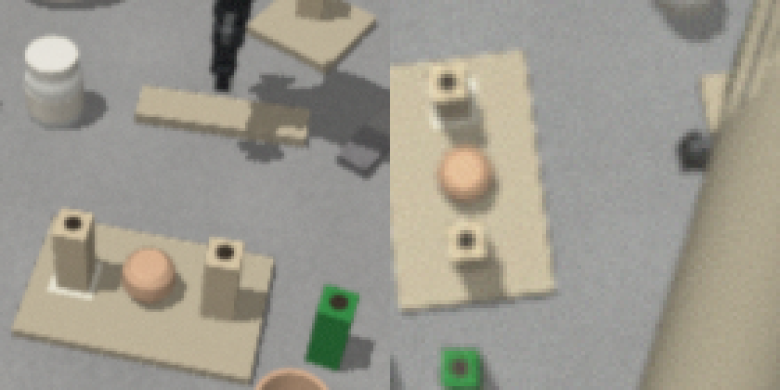

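Both shelf posts stand upright (side panel (73,222) and (225,250)). The new one is within about 1 mm of the mark in both cameras. I descend on the batt.

>>> move_arm(series=[[[0,0,-2],[0,0,0],8.5],[[0,0,-4],[0,0,0],8.5],[[0,0,-5.5],[0,0,0],8.5],[[0,0,-6.5],[0,0,0],8.5],[[0,0,-7],[0,0,0],8.5],[[0,0,-7.5],[0,0,0],8],[[0,0,-7.5],[0,0,0],6.5],[[0,0,-7.5],[0,0,0],5.5],[[0,0,-7.5],[0,0,0],5],[[0,0,-7.5],[0,0,0],4],[[0,0,-7.5],[0,0,0],4],[[0,0,-7.5],[0,0,0],4],[[0,0,-7.5],[0,0,0],4]], grip_force=60)

```text
clock: 16.75
tool_pos: [0.5524, -0.3003, 0.0774]
tcp_rot: [-179.9, -0.0, -81.5]
wrist_force: [-0.5, 1.7, 6.0]
finger_gap: 0.546
```

>>> move_arm(series=[[[0,0,0.5],[0,0,0],4],[[0,0,1.5],[0,0,0],4],[[0,0,3],[0,0,0],4],[[0,0,5.5],[0,0,0],4],[[0,0,8.5],[0,0,0],4],[[0,0,11],[0,0,0],4],[[0,0,13],[0,0,0],4],[[0,0,14],[0,0,0],4],[[0,0,14],[0,0,0],4],[[0,0,14],[0,0,0],4]], grip_force=80)

```text
clock: 17.75
tool_pos: [0.5515, -0.3002, 0.2157]
tcp_rot: [180.0, 0.0, -81.5]
wrist_force: [0.1, 0.0, -3.9]
finger_gap: 0.533
```

>>> move_arm(series=[[[0,1,0],[0,0,-0.3],4],[[0,3,0],[0,0,-0.6],4],[[0,6,0],[0,0,-1],4],[[0,10,0],[0,0,-1.4],4],[[0,14,0],[0,0,-1.8],4],[[0,18,0],[0,0,-2.2],4],[[0,22,0],[0,0,-2.7],4],[[0,25,0],[0,0,-2.7],4],[[0,26.5,0],[0,0,-2.7],4],[[0,27.1,0],[0,0,-2.7],4],[[0,27.1,0],[0,0,-2.7],4],[[0,27.1,0],[0,0,-2.7],4],[[0,27.1,0],[0,0,-2.7],4]])

```text
clock: 19.05
tool_pos: [0.5518, -0.031, 0.2162]
tcp_rot: [-180.0, -0.0, -84.4]
wrist_force: [-0.4, -0.0, -4.7]
finger_gap: 0.534
```

Run:
```python
from fit import *
s=r.observe();print(s['tool_pos'],s['tcp_rot'],s['joint_pos'].round(1))
z=s['tool_pos'][2]-.0774
T=cam('top');D=cam('side')
for p,n in((T,'T'),(D,'D')):
    for d in r.cut_out(p,'batt')[:2]: print(n,d['score'],d['location'],d['region'].sum(),px(p,(.5535,-.028,z+.009)))
X=corners(.5535,-.028,5.8,.2,.048,z,.018)
out=[]
for p,(u,v) in((D,(320,190)),(T,(290,200))):
    f=4;b=cv2.resize(p['pixels'][v-48:v+48,u-48:u+48],None,fx=f,fy=f,interpolation=3); q=((px(p,X)-[u-48,v-48]+.5)*f).astype(int)
    for i,j in((0,1),(0,2),(1,3),(2,3),(4,5),(4,6),(5,7),(6,7),(0,4),(1,5),(2,6),(3,7)): cv2.line(b,tuple(q[i].tolist()),tuple(q[j].tolist()),(0,0,255),1)
    out.append(b)
cv2.imwrite('pics/b2.png',np.hstack(out))
```

```text
[ 0.5518469  -0.03101639  0.21624246] [-1.79978363e+02 -2.95984368e-02 -8.43726101e+01] [ 15.2  15.  -19.3 100.3   5.4  65.5 -90.1]
T 0.63 [425.4, 225.0] 142 [[290.77682698 208.00837175]]
D 0.72 [329.0, 205.4] 1213 [[323.35642012 204.46249982]]
```

View pics/b2.png

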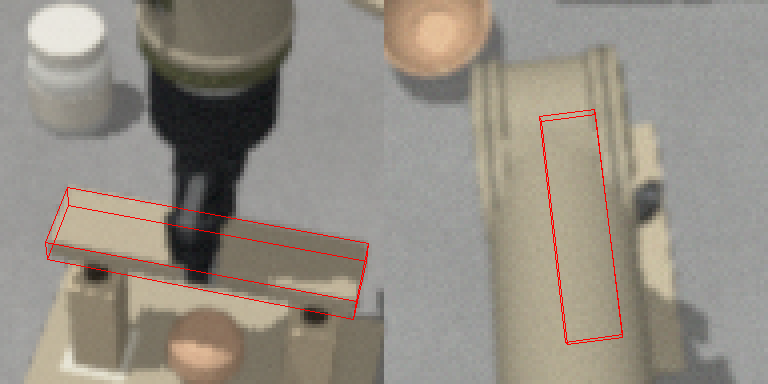

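Side view: the batt is level and matches the predicted box, above both post tops. I correct 3 mm in y and lower it gently.

>>> move_arm(series=[[[0,0.2,-0.5],[0,0,0],4],[[0,0.3,-1.3],[0,0,0],4],[[0,0.3,-2.1],[0,0,0],4],[[0,0.3,-2.6],[0,0,0],4],[[0,0.3,-2.8],[0,0,0],4],[[0,0.3,-2.9],[0,0,0],4],[[0,0.3,-3],[0,0,0],4],[[0,0.3,-3],[0,0,0],4],[[0,0.3,-3],[0,0,0],4]])

```text
clock: 20.15
tool_pos: [0.552, -0.0263, 0.1867]
tcp_rot: [-179.9, -0.0, -84.2]
wrist_force: [0.3, 0.0, -3.7]
finger_gap: 0.54
```

>>> move_arm(series=[[[0,0,-0.05],[0,0,0],4],[[0,0,-0.1],[0,0,0],4],[[0,0,-0.15],[0,0,0],4],[[0,0,-0.2],[0,0,0],4],[[0,0,-0.2],[0,0,0],4]])

```text
clock: 20.65
tool_pos: [0.5518, -0.0263, 0.1843]
tcp_rot: [-180.0, 0.0, -84.2]
wrist_force: [0.1, -0.1, -3.8]
finger_gap: 0.541
```

>>> move_arm(series=[[[0,0,-0.05],[0,0,0],4],[[0,0,-0.1],[0,0,0],4],[[0,0,-0.1],[0,0,0],4]])

```text
clock: 20.95
tool_pos: [0.5518, -0.0263, 0.1833]
tcp_rot: [-180.0, -0.0, -84.2]
wrist_force: [-0.9, -0.7, -4.2]
finger_gap: 0.535
```

>>> move_arm(series=[[[0,0,-0.05],[0,0,0],4],[[0,0,-0.1],[0,0,0],4],[[0,0,-0.1],[0,0,0],4]])

```text
clock: 21.25
tool_pos: [0.552, -0.0263, 0.1826]
tcp_rot: [-179.9, -0.0, -84.2]
wrist_force: [-0.0, 0.6, -2.5]
finger_gap: 0.535
```

>>> move_arm(series=[[[0,0,-0.05],[0,0,0],4],[[0,0,-0.05],[0,0,0],4]])

```text
clock: 21.45
tool_pos: [0.5521, -0.0263, 0.1825]
tcp_rot: [-179.9, -0.0, -84.2]
wrist_force: [-2.9, -1.3, 5.0]
finger_gap: 0.532
```

>>> move_arm(series=[[[0,0,0],[0,0,0],4.7],[[0,0,0],[0,0,0],5],[[0,0,0],[0,0,0],5.4],[[0,0,0],[0,0,0],6],[[0,0,0],[0,0,0],7],[[0,0,0],[0,0,0],8],[[0,0,0],[0,0,0],8],[[0,0,0.3],[0,0,0],8],[[0,0,1],[0,0,0],8],[[0,0,2.5],[0,0,0],8],[[0,0,5],[0,0,0],8],[[0,0,9],[0,0,0],8],[[0,0,12],[0,0,0],8],[[0,-4,14],[0,0,0],8],[[0,-9,15],[0,0,0],8],[[0,-14,15],[0,0,0],8],[[0,-19,15],[0,0,0],8],[[0,-24,15],[0,0,0],8],[[0,-28,15],[0,0,0],8],[[0,-28,15],[0,0,0],8]])

```text
clock: 23.45
tool_pos: [0.5496, -0.3134, 0.3326]
tcp_rot: [180.0, -0.2, -84.7]
wrist_force: [-0.9, -0.2, -0.6]
finger_gap: 0.939
```

Run:
```python
from fit import *
s=r.observe();print(s['clock'],s['tool_pos'])
T=cam('top');D=cam('side'); V=[]
for p,n in((T,'T'),(D,'D')):
    e=px(p,(.5535,-.028,.114))[0]
    for d in r.cut_out(p,'batt'):
        if np.hypot(*(np.array(d['location'])-e))<15:
            m=clean(d['region']); print(n,fit([(p,m)],.5535,-.028,6,(.2,.048,.018),.105)); V.append((p,m)); break
X=corners(.5535,-.028,5.8,.2,.048,.105,.018)
out=[]
for p,(u,v) in((D,(320,215)),(T,(290,210))):
    f=4;b=cv2.resize(p['pixels'][v-48:v+48,u-48:u+48],None,fx=f,fy=f,interpolation=3); q=((px(p,X)-[u-48,v-48]+.5)*f).astype(int)
    for i,j in((4,5),(4,6),(5,7),(6,7)): cv2.line(b,tuple(q[i].tolist()),tuple(q[j].tolist()),(0,0,255),1)
    out.append(b)
cv2.imwrite('pics/f.png',np.hstack(out))
```

```text
23.45 [ 0.54958746 -0.31342633  0.33259575]
T (array([55.22, -2.69,  5.3 ]), np.float64(0.916))
D (array([55.46, -2.47,  6.45]), np.float64(0.931))
```

View pics/f.png

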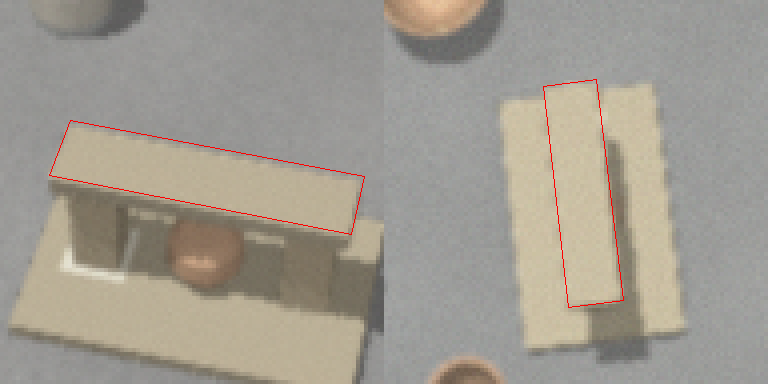

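The batt lies level across both posts, over the pot. Both fits put its centre within about 3 mm of the shelf centre, at the shelf's yaw. I'm handing in.

```bash
python3 -c "
from workcell import r
print(r.close_job())"
```

```text
the job is handed in; nothing more can be done
None
```

The bridge is built and the job was handed in at about 23.5 s of the 61 s allowed; the hand-in gives no verdict. The post on the kiln shelf is the 90 mm one, so I stood the matching 90 mm post on the far mark and laid the batt across the two posts.

What my last checks showed:
- **New post:** upright, about 1–2 mm from the mark in both cameras. This was measured before the batt went on; in the final picture it still stands.
- **Batt:** the two camera fits put its centre at (0.552, −0.027) and (0.555, −0.025), about 1–3 mm from the shelf centre at (0.5535, −0.0275). Its yaw is 5.3° and 6.5° against the shelf's 5.6°. It sits level on both posts, with the pot clear beneath.
- **Contact forces:** the highest wrist reading when setting things down was about 9 N. The gripper ended well clear of everything.
- **Other things:** I did not re-measure the other lying posts, cup, bowl, jar or parked post at the end. Nothing I saw suggested any of them had been touched.

One reading disagreed. A fit with the height left free gave about 83 mm for the standing post, because the network's outline ran a little small. The overlay and the contact height when I set the batt down both agreed with 90 mm.

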